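# Release a steel roller through a pedal-operated gate

### The arm

A 6-joint arm with a two-finger parallel gripper is mounted at the origin on a cart in front of the work surface, level with it; the furniture and walls round the work are solid. World frame = base frame: x ahead of the robot, y to its left, z up, the work surface at z = 0. Lengths are in m, angles in rad, forces in N, time in s.
With the tool pointing down it reaches from about 0.25 to 0.8 m from the base axis. Payload 8.5 kg.
Tool frame: the origin (TCP) lies at the very end of the fingers, on their centre line; the grasp point (between the pads) lies 19 mm behind it (manip.grip_depth is the distance from the TCP to the grasp point, in m); z points along the fingers, y is the line along which they close (so a half turn about z gives the same grasp; the last joint's range is limited). The gripper opens to 85 mm and grips with 20 to 120 N. Pads are 22 mm wide; open, the fingers measure 114 mm over their backs; the gripper's body (76 mm by 85 mm) begins 54 mm behind the grasp point. The pads swing forward as they close: fully open they stand 13 mm farther back than shut.
Start: joints at [1.253, 0.238, -0.013, 1.319, 0, 1.571], TCP at [0.164, 0.499, 0.194] pointing down, gripper open.
Joint ranges: [-2.66, 2.66], [-1.03, 1.9], [-1.14, 1.46], [-1.82, 2.27], [-1.45, 1.34], [-3.14, 3.14]. Speed limits (rad/s): [2.22, 2.22, 2.79, 3.14, 3.14, 3.14].

### API

Orientations are given as a unit quaternion [w, x, y, z].
In Python, from cell import manip gives the robot as it stands. The module is installed in compiled form; this text tells all that it offers.
- The arm moves only by the tool arm_command, never from a script. Its argument "steps" is text: rows parted by semicolons, each of 6 numbers parted by spaces: the shift along the tool's x, y, z in mm, then the turn, a rotation vector about the tool's x, y, z in rad. In form: x y z wx wy wz; .... A call has 1 to 8 rows; each row is the pose to reach, as a shift and turn from the pose commanded when the call began, along the tool's axes at that moment; what a row does not reach only later rows make up. A row lasts 1/8 s, in which the tool goes at most 62.5 mm and 10.7 degrees, less where a joint would pass 70% of its speed; a pose out of reach is approached as far as the arm can. A call with a gripper value outside its range is refused whole. "jaw" is the finger opening in mm, from 0 to 85.4, set as the call begins (left out, the last holds). The fingers move at their own pace and stop on an object; "force" is the grip in N (left out, the last holds). Time passes only in rows, so rows that repeat a pose let the fingers close. It gives the time, the measured TCP pose, the force, the opening and the grip force at its end, in the units of the state.
- manip.observe(): the state, without advancing time (a new reading comes with each control period).
- manip.get_image(name): name is "scene" or "top"; returns a dict with "image" (400x640x3 uint8, red, green, blue), "fx", "fy", "cx", "cy" (pixels), "view" (4x4, takes a point from world to camera coordinates). Camera axes: x right, y up, looking along -z (the intrinsics and any distortion apply to the point x, -y, -z); pixel columns grow to the right and rows downward; lengths in m; the calibration is good to about 2 mm. A picture is of the moment at which its call begins. There is no depth.
- manip.close_job(): hands the job in; it is judged then, once.
Trained networks look in a picture, given as the dict that the camera call returned (one of the last four; its "shot" number tells which), for a name from the list of things; names that differ only in an ending like _2 or _b are one class to them, and where a whole thing is asked for, a point or a joint stands for the part that bears it (a point fixed in the world has none). Each returns a list of dicts, best first, with "score" (0 to 1); they miss things now and then, are a little off and sometimes report something else, mostly with a low value. They report only what shows in the picture. A call takes as long as a camera call.
- manip.recognise(picture, label): "at" ([column, row] in pixels, amid what is visible of it).
- manip.mark_of(picture, label): "at" ([column, row] in pixels: a listed point, or the origin of a listed thing).
The state is a dict: "time_s": time; "joint_pos": joint angles; "qvel": joint speeds; "effort": joint torques, N m; "tcp_pos": TCP position; "tcp_rot": TCP orientation; "force": force on the tool from outside, world axes, zero at the start; "torque": the same for the moment, N m; "opening": finger opening in m; "grip_force": force on a finger pad.
Only numpy, scipy, OpenCV 4.12 (cv2) and the standard library are available. Lean on these libraries where they do the work, as an engineer would, in place of code of your own. Each camera call takes 0.05 s, during which the arm holds its last target. There are 200 camera calls.

### The job

Roll the steel roller along the level infeed, without lifting it off the track, until it runs down the slope and comes to rest against the closed yellow gate. Then press the gate's foot pedal right down to its stop with the gripper and keep it down until the roller has run under the gate into the catch bay, and let the pedal come fully back up. Keep the roller on the fixture and leave the things round about where they are.

Things in the scene. Friction and masses are not known exactly. Their poses are not given: they have to be found in the camera images.
- station: Fixed roller fixture on a grey T-shaped base 285 x 360 mm over all; origin on the bench under the pedal hinge, z up. +y = roller's travel direction, +x = from pedal to track. Station coordinates below are in mm. Track centre line x = 85, 60 clear between blue guides 6 thick. Along +y: level infeed, slope down, yellow gate at y = 0, catch bay.
- infeed_brow (a point): Brow where the level aluminium infeed ends and the slope begins, station (85, -60, 72). Infeed: y -190 to -60, top z = 72; its side guides reach z = 82, a blue lip at its tail (y -194 to -188) reaches z = 78. The steel slope falls straight to y = 60, z = 36; its guides stand 12 above it. A roller pushed past the brow runs down to the gate by itself.
- roller: Loose steel roller, diameter 32, length 50 mm, 0.3 kg, two thin red bands. Origin at its centre, own x along its axis (across the track). It starts lying on the infeed, its centre 88 mm above the bench, and turns about its axis as it rolls.
- pedal (a joint): Hinge of the sprung yellow rocker (pedal and gate are one piece): 0 = pedal up, gate closed; 0.42 rad = pedal at its stop, gate fully open. Pressing the pedal raises the gate on the other side of the hinge. The roller passes only from about 0.35 rad. The spring takes about 3 N on the pad to start, 10 N at the stop, and returns the pedal by itself.
- pedal_pad (a point): Centre of the top of the black ribbed pedal pad, 62 mm along station x, 56 along y. Pedal up: station (-99, 0, 79), tilted 0.19 rad, outer edge (-x) higher. At the stop: about (-80, 0, 41), tilted 0.23 rad the other way. Free from above on all sides but the hinge.
- pedal_hinge_point (a point): Middle of the hinge axis, station (0, 0, 104), axis along y, between two dark steel cheeks (x -18 to 18, y -20 to 20, up to z = 120; bolt heads to y = +-26). From here the gate arm runs to x = 100 above the track, z 99 to 109, y -7 to 7, when the pedal is up.
- gate_foot (a point): Point on the slope directly below the gate blade, station (85, 0, 54). Resting against the closed gate, the roller's centre is about 18 mm before it (station y about -18).
- gate_edge (a point): Middle of the lower edge of the yellow gate blade (30 mm wide across the track, 4 mm thick); 7 mm above the slope when closed, about 45 mm when fully open.
- catch_bay (a point): Middle of the floor of the catch bay, station frame x = 85, y = 105, z = 26 mm. A roller lying in the bay has its centre 16 mm above this floor, station y 75 to 127 mm.
- multimeter: Bystander: yellow multimeter lying on the bench, 150 x 74 x 46 mm, origin under its centre.
- screwdriver_red: Bystander: screwdriver with red handle, 196 mm long, lying along its own y, origin under its centre.
- screwdriver_yellow: Bystander: screwdriver with yellow handle, 180 mm long, lying along its own y, origin under its centre.
- gauge: Bystander: black round pressure gauge with brass stem, lying, 95 x 63 x 34 mm, origin under its centre.
- oil_bottle: Bystander: amber bottle with red spout, 58 mm wide, 180 mm tall, origin under its centre.

How it is judged:
On the way, in this order (a step that is already met when the one before it is completed fails the run):
1. the roller rests against the closed gate on the slope, the pedal up (y of roller in the frame of station between -0.026 and -0.008 m and value of joint pedal below 0.05 rad and linear speed of roller below 0.02 m/s), for 0.2 s.
2. the pedal is pressed down to its stop by the gripper (value of joint pedal above 0.39 rad and contact force between the fingers and pedal above 1 N), for 0.2 s.
At the end, for the whole second after the job is handed in: The roller lies at rest on the floor of the catch bay (centre 70 to 135 mm beyond the hinge line in station y, within the bay's walls, 36 to 48 mm above the bench) and the pedal is back up (under 0.03 rad) (y of roller in the frame of station between 0.07 and 0.135 m and x of roller in the frame of station between 0.06 and 0.11 m and z of roller in the frame of station between 0.036 and 0.048 m and linear speed of roller below 0.02 m/s and value of joint pedal below 0.03 rad); the robot touches nothing.
It fails at once if the roller is lifted more than 15 mm off the track (z of roller in the frame of station above 0.103 m).
It fails at once if the roller falls off the fixture (height (world z) of roller below 0.03 m).
It fails at once if a bystander is moved more than 30 mm (distance of any of multimeter, screwdriver_red, screwdriver_yellow, gauge, oil_bottle from where it was at the start of the episode above 0.03 m).
It also fails if it takes over 42 s, if anything falls off the work surface, if the arm or the gripper's body presses on something with over 40 N, if the wrist force passes 120 N, or if a joint passes its speed limit or range.

## Working session

There is one attempt and no reset: what is moved stays moved. The work goes in short steps, Python scripts to look and compute and a tool call to move; the robot and the scene stay as the last step left them, time stands still between calls to the robot, and variables do not carry over. Pictures are saved under pics/ and viewed, at most 10 in all, crops included, and the job is handed in when it is done.

Besides the shell and the picture viewer there is one more tool, called after ">>>" in YAML: its name, and indented under it one key for each argument. arm_command: Moves the arm, as the interface text tells. Its arguments: {"type":"object","properties":{"steps":{"type":"string"},"jaw":{"type":"number"},"force":{"type":"number"}},"required":["steps"]}

```bash
mkdir -p pics; cat > h.py <<'E'
import numpy as np, cv2
from cell import manip
def P(pic):
    V=np.array(pic["view"]); K=np.array([[pic["fx"],0,pic["cx"]],[0,pic["fy"],pic["cy"]],[0,0,1]])
    return K@np.diag([1,-1,-1])@V[:3]
def proj(pic,X):
    p=np.c_[np.atleast_2d(X),np.ones(len(np.atleast_2d(X)))]@P(pic).T
    return p[:,:2]/p[:,2:]
E
python3 - <<'E'
from h import *
o=manip.observe(); print(o["tcp_pos"],o["tcp_rot"],o["time_s"])
pics={n:manip.get_image(n) for n in("scene","top")}
for n,p in pics.items():
    cv2.imwrite(f"pics/{n}0.png",p["image"][:,:,::-1]); print(n,{k:v for k,v in p.items() if k not in("image","view")},np.round(p["view"],3).tolist())
L=["infeed_brow","roller","pedal_pad","pedal_hinge_point","gate_foot","gate_edge","catch_bay","station","multimeter","oil_bottle","gauge","screwdriver_red","screwdriver_yellow"]
for l in L:
    r={n:manip.mark_of(p,l)[:2] for n,p in pics.items()}
    s=l
    for n in r: s+=" | "+n+" "+str([(np.round(d["at"],1).tolist(),round(d["score"],2)) for d in r[n]])
    if all(r.values()):
        X=cv2.triangulatePoints(P(pics["scene"]),P(pics["top"]),np.array(r["scene"][0]["at"],float),np.array(r["top"][0]["at"],float)).ravel(); s+=" X "+str(np.round(X[:3]/X[3],4))
    print(s)
E
```

```text
[0.16388431 0.49827256 0.19358114] [-1.29261721e-04  1.58206615e-01  9.87405769e-01 -7.06072097e-04] 0.0
scene {'fx': 366.07074022312395, 'fy': 366.07074022312395, 'cx': 313.3176684004755, 'cy': 193.5298910768109, 'shot': 1} [[0.559, -0.829, 0.014, -0.409], [0.509, 0.357, 0.783, -0.333], [-0.654, -0.431, 0.621, -1.003], [0.0, 0.0, 0.0, 1.0]]
top {'fx': 507.2530123704327, 'fy': 507.2530123704327, 'cx': 314.9951442401253, 'cy': 201.25022992864695, 'shot': 2} [[-0.008, -1.0, 0.002, -0.062], [0.998, -0.008, 0.064, -0.593], [-0.064, 0.003, 0.998, -1.744], [0.0, 0.0, 0.0, 1.0]]
infeed_brow | scene [([332.2, 204.7], 0.62)] | top [([342.5, 200.2], 0.67)] X [ 0.5943 -0.1625  0.0631]
roller | scene [([336.2, 207.0], 0.62)] | top [([351.3, 205.6], 0.5)] X [ 0.5746 -0.1905  0.08  ]
pedal_pad | scene [([276.4, 212.6], 0.58), ([398.3, 248.3], 0.45)] | top [([311.2, 245.8], 0.77)] X [ 0.4386 -0.0512  0.083 ]
pedal_hinge_point | scene [([296.4, 191.5], 0.85), ([301.2, 219.9], 0.2)] | top [([321.7, 219.7], 0.74)] X [ 0.5215 -0.083   0.1339]
gate_foot | scene [([321.4, 198.2], 0.66), ([399.1, 246.0], 
[... 228 characters left out ...]
029 0.0287]
station | scene [([299.0, 220.5], 0.8)] | top [([318.2, 218.8], 0.98)] X [ 0.5311 -0.076  -0.0092]
multimeter | scene [([398.7, 245.4], 0.91), ([332.0, 202.9], 0.34)] | top [([420.0, 194.9], 0.97)] X [ 0.6107 -0.4311  0.0067]
oil_bottle | scene [([367.8, 196.1], 0.68)] | top [([357.3, 149.4], 0.67), ([317.9, 221.9], 0.3)] X [ 0.7757 -0.2184  0.0082]
gauge | scene [([202.6, 203.2], 0.73)] | top [([222.3, 263.9], 0.73)] X [0.3783 0.255  0.0179]
screwdriver_red | scene [([369.7, 268.7], 0.72)] | top [([411.0, 238.0], 0.59)] X [ 0.4609 -0.3968  0.0122]
screwdriver_yellow | scene [([226.3, 184.9], 0.64)] | top [([310.6, 250.2], 0.74), ([219.8, 227.5], 0.7)] X [ 0.3936 -0.0186  0.2313]
```

```bash
python3 - <<'E'
from h import *
from scipy.optimize import least_squares
pics={n:manip.get_image(n) for n in("scene","top")}
pts={"infeed_brow":(85,-60,72),"pedal_pad":(-99,0,79),"pedal_hinge_point":(0,0,104),"gate_foot":(85,0,54),"gate_edge":(85,0,61),"catch_bay":(85,105,26),"station":(0,0,0)}
A=[];
for l,x in pts.items():
    for n,p in pics.items():
        r=manip.mark_of(p,l)
        if r and r[0]["score"]>.5: A.append((l,n,np.array(x)/1e3,r[0]["at"]))
def T(q,x): c,s=np.cos(q[2]),np.sin(q[2]); return np.array([q[0]+c*x[0]-s*x[1],q[1]+s*x[0]+c*x[1],x[2]])
f=lambda q:np.concatenate([proj(pics[n],T(q,x))[0]-a for l,n,x,a in A])
s=least_squares(f,[.53,-.076,-.3],loss="soft_l1"); q=s.x
print("station",np.round(q,4))
for a,e in zip(A,f(q).reshape(-1,2)): print(a[0],a[1],np.round(e,1))
# roller: y along track from each view
for n,p in pics.items():
    a=manip.mark_of(p,"roller")[0]["at"]
    g=least_squares(lambda u:proj(p,T(q,(u[0],u[1],.088)))[0]-a,[.085,-.1]).x; print("roller",n,np.round(g,4))
for n,p,w in(("top",pics["top"],(220,130,200,150)),("scene",pics["scene"],(230,140,200,150))):
    im=p["image"][:,:,::-1].copy(); x,y,W,H=w
    im=cv2.resize(im[y:y+H,x:x+W],None,fx=4,fy=4,interpolation=cv2.INTER_CUBIC)
    for X in [(.085,-.06,.072),(.085,-.19,.072),(-.13,-.028,.085),(-.13,.028,.085),(-.068,.028,.073),(-.068,-.028,.073),(0,0,.104),(.055,-.06,.082),(.115,-.06,.082),(.055,-.19,.082),(.115,-.19,.082),(.085,.06,.036)]:
        u=(proj(p,T(q,X))[0]-[x-.5,y-.5])*4; cv2.circle(im,tuple(int(v) for v in u),3,(255,0,255),-1)
    cv2.imwrite(f"pics/{n}1.png",im)
E
```

```text
station [ 0.5319 -0.0769 -0.2961]
infeed_brow scene [ 0.1 -1.6]
infeed_brow top [-1. -0.]
pedal_pad scene [-0.1  3. ]
pedal_pad top [-0.1 -1.2]
pedal_hinge_point scene [-1.   5.1]
pedal_hinge_point top [-0.  -2.5]
gate_foot scene [-0.8  4.2]
gate_foot top [ 2.5 -1.8]
gate_edge scene [-2.1  4.8]
catch_bay scene [-1.9  1.2]
catch_bay top [ 2.  -3.1]
station scene [-1. -1.]
station top [ 2.6 -0. ]
roller scene [ 0.0693 -0.103 ]
roller top [ 0.0749 -0.0846]
```

View pics/top1.png

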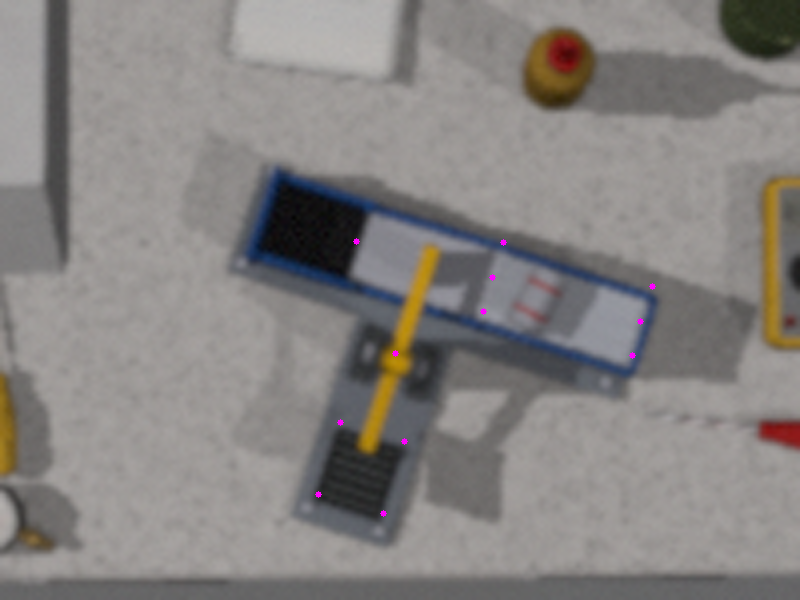

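View pics/scene1.png

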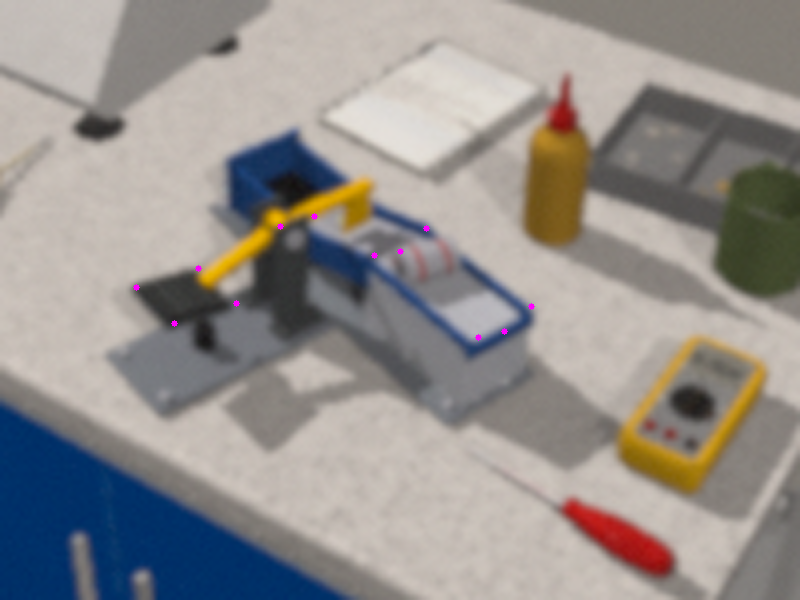

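View pics/scene0.png

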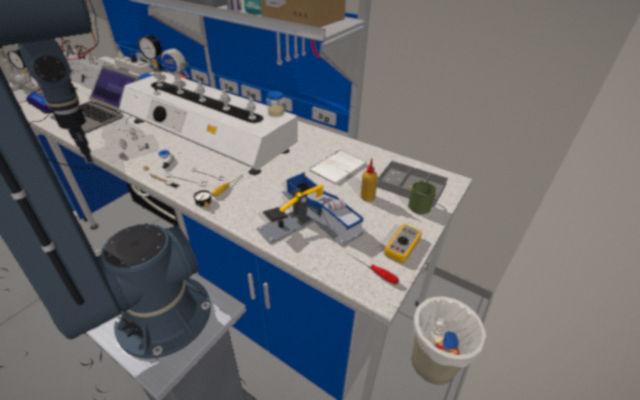

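The top view shows the track running from the tail at about (382,214) to the bay at about (287,183), with the roller near (354,205) and the pad near (310,249). The fitted points sit about 3 px off at the tail in both views, so I'll refit with corners picked by hand.

```bash
python3 - <<'E'
from h import *
from scipy.optimize import least_squares
pics={n:manip.get_image(n) for n in("scene","top")}
O={"top":(220,130),"scene":(230,140)}
A=[("top",(-130,-28,85),(312,508)),("top",(-130,-28,85),(0,0)),("top",(-130,28,85),(0,0))]
A=[("top",(-130,28,85),(314,508)),("top",(-130,-28,85),(379,524)),("top",(-68,-28,73),(405,446)),("top",(-68,28,73),(342,428)),
("top",(121,-192,80),(656,297)),("top",(49,-192,80),(633,373)),("top",(85,60,36),(360,243)),("top",(0,0,112),(397,358)),("top",(100,0,109),(432,247)),
("scene",(-130,28,85),(135,287)),("scene",(-130,-28,85),(176,323)),("scene",(-68,-28,73),(233,303)),
("scene",(121,-192,80),(531,317)),("scene",(49,-192,80),(470,352)),("scene",(0,0,112),(275,216)),("scene",(100,0,109),(370,182))]
A=[(n,np.array(x)/1e3,np.array(a)/4+O[n]-.4) for n,x,a in A]
def T(q,x): c,s=np.cos(q[2]),np.sin(q[2]); return np.array([q[0]+c*x[0]-s*x[1],q[1]+s*x[0]+c*x[1],x[2]])
for use in(("top",),("scene",),("top","scene")):
    B=[a for a in A if a[0] in use]
    f=lambda q:np.concatenate([proj(pics[n],T(q,x))[0]-a for n,x,a in B])
    q=least_squares(f,[.53,-.076,-.3],loss="soft_l1").x; print(use,np.round(q,4))
for a,e in zip(B,f(q).reshape(-1,2)): print(a[0],np.round(a[1]*1e3),np.round(e,1))
np.save("q.npy",q)
for n,p in pics.items():
    for l in("roller",):
        a=np.array(manip.mark_of(p,l)[0]["at"])
        for b in (a,)+((np.array((537,300))/4+O["top"],) if n=="top" else (np.array((432,258))/4+O["scene"],)):
            print(l,n,np.round(least_squares(lambda u:proj(p,T(q,(u[0],u[1],.088)))[0]-b,[.085,-.1]).x,4))
E
```

```text
('top',) [ 0.5253 -0.0774 -0.3178]
('scene',) [ 0.5292 -0.0778 -0.329 ]
('top', 'scene') [ 0.5267 -0.0777 -0.3213]
top [-130.   28.   85.] [ 0.5 -2.5]
top [-130.  -28.   85.] [ 0.3 -1.3]
top [-68. -28.  73.] [-0.5  0.4]
top [-68.  28.  73.] [-0.6 -0.3]
top [ 121. -192.   80.] [ 0.6 -1. ]
top [  49. -192.   80.] [-0.1  0.5]
top [85. 60. 36.] [-0.   0.7]
top [  0.   0. 112.] [-0.1  0.2]
top [100.   0. 109.] [ 0.5 -0.9]
scene [-130.   28.   85.] [-1.   0.4]
scene [-130.  -28.   85.] [-2.2  0.6]
scene [-68. -28.  73.] [-0.4  0.7]
scene [ 121. -192.   80.] [ 0.7 -0.6]
scene [  49. -192.   80.] [-0.4 -0.2]
scene [  0.   0. 112.] [0.6 1.5]
scene [100.   0. 109.] [-0.2  0.1]
roller scene [ 0.0715 -0.0996]
roller scene [ 0.094  -0.0962]
roller top [ 0.0814 -0.0891]
roller top [ 0.0826 -0.0981]
```

>>> arm_command:
  steps: "-20 -20 0 0 0 0; -58 -56 0 0 0 0; -96 -92 0 0 0 0; -134 -128 0 0 0 0; -172 -166 0 0 0 0; -210 -203 0 0 0 0; -248 -240 0 0 0 0; -286 -277 0 0 0 0"
  jaw: 0
  force: 20

```text
time_s: 3.5
tcp_pos: [0.3498, 0.1446, 0.1945]
tcp_rot: [0.0, 0.158, 0.987, 0.0]
force: [0.5, 0.8, -0.1]
opening: -0.0
grip_force: 0.0
```

>>> arm_command:
  steps: "-38 -37 0 0 0 0; -76 -74 0 0 0 0; -114 -111 0 0 0 0; -152 -148 0 0 0 0; -190 -185 0 0 0 0; -228 -221 0 0 0 0; -263 -255 0 0 0 0; -290 -281 0 0 0 0"

```text
time_s: 4.5
tcp_pos: [0.5375, -0.2134, 0.194]
tcp_rot: [-0.0, 0.159, 0.987, -0.0]
force: [-0.0, -0.5, 0.1]
opening: 0.0001
grip_force: 0.0
```

```bash
cat >> h.py <<'E'
q=np.load("q.npy")
from scipy.spatial.transform import Rotation as Ro
Rz=np.array([[np.cos(q[2]),-np.sin(q[2]),0],[np.sin(q[2]),np.cos(q[2]),0],[0,0,1]])
def T(x): return np.array([q[0],q[1],0])+Rz@np.array(x)
def tool():
    o=manip.observe(); return np.array(o["tcp_pos"]),Ro.from_quat(np.roll(o["tcp_rot"],-1)),o
def to(*x):
    p,r,o=tool(); return np.round(1e3*r.inv().apply(T(np.array(x)/1e3)-p),1)
def st():
    p,r,o=tool(); print("t",o["time_s"],"station mm",np.round(1e3*Rz.T@(p-[q[0],q[1],0]),1),"axes in station\n",np.round(Rz.T@r.as_matrix(),3),"F",np.round(Rz.T@np.array(o["force"]),2))
E
python3 - <<'E'
from h import *
st(); print(to(85,-155,120),to(85,-155,81))
p=manip.get_image("top"); im=p["image"][130:280,220:420,::-1]; cv2.imwrite("pics/t2.png",cv2.resize(im,None,fx=4,fy=4,interpolation=cv2.INTER_CUBIC))
p,r,o=tool(); print(o["opening"])
E
```

```text
t 4.5 station mm [  53.1 -125.3  194. ] axes in station
 [[-1.    -0.003 -0.   ]
 [-0.003  1.    -0.   ]
 [ 0.    -0.    -1.   ]] F [ 0.15 -0.46  0.14]
[-31.8 -29.7  74. ] [-31.8 -29.7 113. ]
-0.0001578939029499418
```

View pics/t2.png

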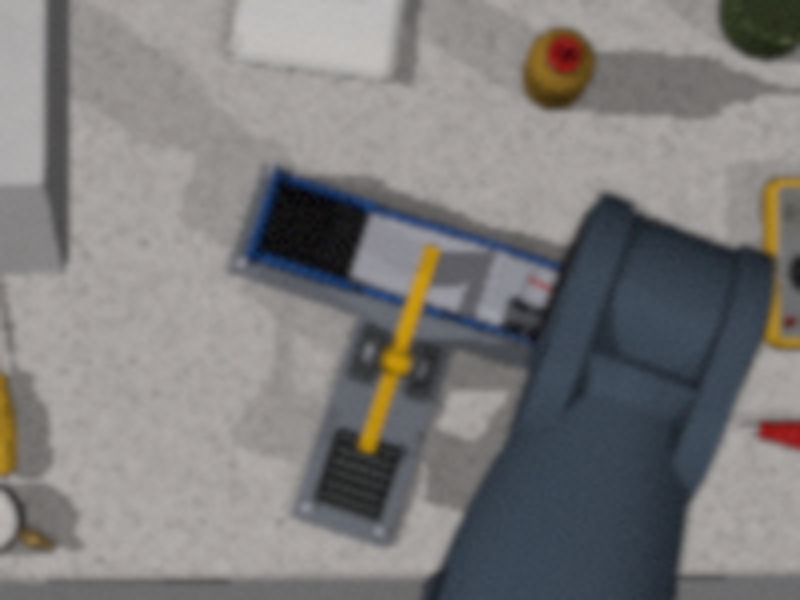

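The top view shows the arm now covering the infeed (about (380,200)), and the roller still shows at (354,203). I'll go over the tail and come down to z≈115, then check in the scene view.

>>> arm_command:
  steps: "-12 -10 0 0 0 0; -32 -30 15 0 0 0; -32 -30 40 0 0 0; -32 -30 65 0 0 0; -32 -30 79 0 0 0; -32 -30 79 0 0 0"

```text
time_s: 5.3
tcp_pos: [0.5574, -0.2493, 0.1147]
tcp_rot: [-0.001, 0.158, 0.987, 0.0]
force: [-0.4, -0.2, 0.3]
opening: -0.0
grip_force: 0.0
```

```bash
python3 - <<'E'
from h import *
st(); print(to(85,-155,81))
p=manip.get_image("scene"); im=cv2.resize(p["image"][140:290,230:430,::-1],None,fx=4,fy=4,interpolation=cv2.INTER_CUBIC)
u=(proj(p,tool()[0])[0]-[229.5,139.5])*4; cv2.circle(im,tuple(int(v) for v in u),3,(255,0,255),-1); cv2.imwrite("pics/s3.png",im)
E
```

```text
t 5.3 station mm [  83.4 -153.2  114.7] axes in station
 [[-1.    -0.004 -0.001]
 [-0.004  1.     0.   ]
 [ 0.001  0.    -1.   ]] F [-0.32 -0.35  0.29]
[-1.7 -1.9 33.7]
```

View pics/s3.png

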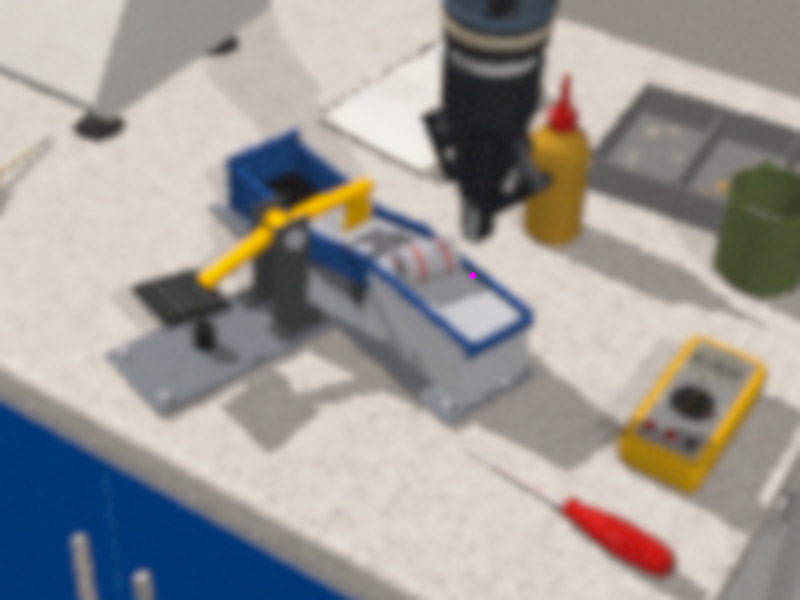

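The marker for the measured TCP falls at about (472,275), but the visible fingertip ends at about (478,238), roughly 9 px higher in the full image. I need to sort this out before coming down, so I'll overlay the tool axis.

```bash
python3 - <<'E'
from h import *
p=manip.get_image("scene"); x,y=310,130; k=8
im=cv2.resize(p["image"][y:y+75,x:x+90,::-1],None,fx=k,fy=k,interpolation=cv2.INTER_NEAREST)
t,r,o=tool()
for d in range(0,160,20):
    u=(proj(p,t-r.apply([0,0,d/1e3]))[0]-[x-.5,y-.5])*k; print(d,u); cv2.circle(im,tuple(int(v) for v in u),3,(255,0,255),-1)
for X in((85,-155,72),(121,-192,80),(49,-192,80)):
    u=(proj(p,T(np.array(X)/1e3))[0]-[x-.5,y-.5])*k; cv2.circle(im,tuple(int(v) for v in u),3,(0,255,0),-1)
cv2.imwrite("pics/s4.png",im); print(o["time_s"])
E
```

```text
0 [305.63518568 629.00354074]
20 [309.21733636 591.23193165]
40 [312.87604109 552.65310651]
60 [316.61378042 513.24090934]
80 [320.43314326 472.96804177]
100 [324.33683281 431.80600005]
120 [328.327673   389.72500769]
140 [332.40861525 346.69394367]
5.4
```

View pics/s4.png

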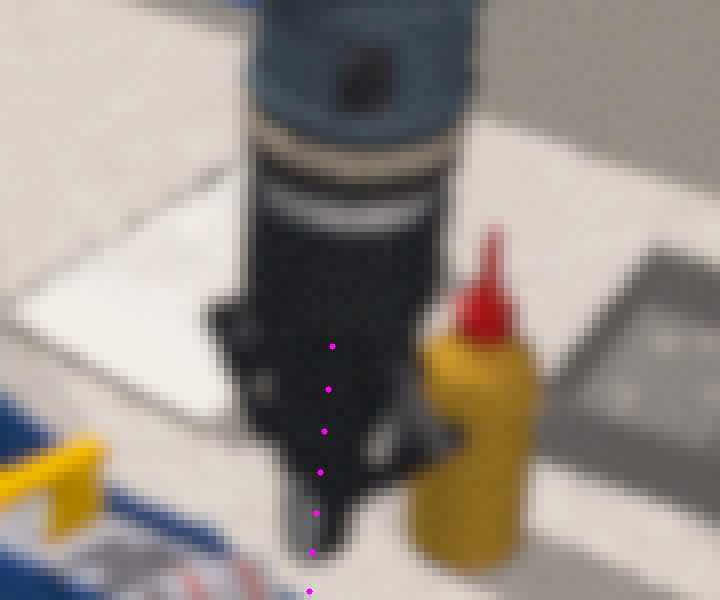

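The visible fingertip corresponds to a point about 36 mm behind the reported TCP along the tool axis. I'll check this in the first top picture, where the gripper was clear of the scene.

```bash
python3 - <<'E'
from h import *
t=np.array([.16388,.49827,.19358])
out=[]
for n,(x,y,w,h) in (("top",(80,270,110,110)),("scene",(40,90,110,110))):
    p=manip.get_image(n); im=cv2.resize(cv2.imread(f"pics/{n}0.png")[y:y+h,x:x+w],None,fx=3.6,fy=3.6,interpolation=cv2.INTER_CUBIC)
    for d in (0,.04,.08,.16):
        u=(proj(p,t+[0,0,d])[0]-[x-.5,y-.5])*3.6; print(n,d,u); cv2.circle(im,tuple(int(v) for v in u),3,(255,0,255),-1)
    out.append(im)
cv2.imwrite("pics/c5.png",np.hstack(out))
E
```

```text
top 0 [191.47443523 246.52750225]
top 0.04 [174.35604346 256.38880961]
top 0.08 [156.31414688 266.78211582]
top 0.16 [117.14386507 289.3467465 ]
scene 0 [189.45118226 287.23718063]
scene 0.04 [173.32475654 250.39157123]
scene 0.08 [156.50434107 211.96033613]
scene 0.16 [120.59429044 129.91315952]
```

View pics/c5.png

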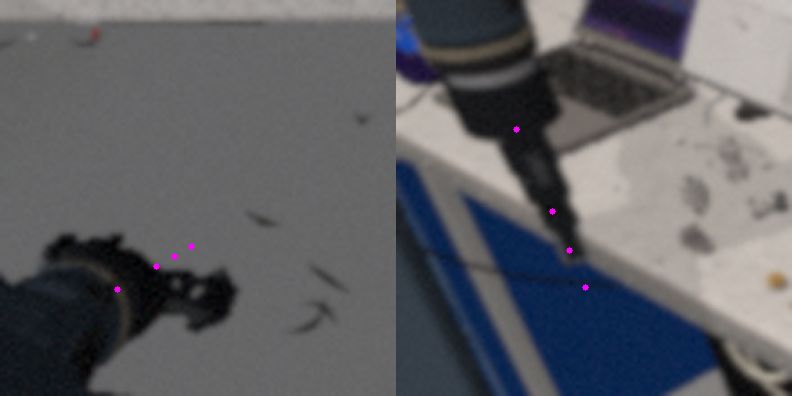

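The two views suggest the gripper is displayed higher than reported, but the lateral position is consistent. I'll feel my way down with the force reading and look again.

>>> arm_command:
  steps: "-2 -2 8 0 0 0; -2 -2 16 0 0 0; -2 -2 23 0 0 0; -2 -2 28 0 0 0; -2 -2 31 0 0 0; -2 -2 33 0 0 0; -2 -2 33 0 0 0"

```text
time_s: 6.38
tcp_pos: [0.5592, -0.2524, 0.0822]
tcp_rot: [0.0, 0.158, 0.987, -0.0]
force: [-0.3, -0.2, -0.1]
opening: -0.0002
grip_force: 0.0
```

```bash
python3 - <<'E'
from h import *
st()
p=manip.get_image("scene"); x,y,k=310,130,8
im=cv2.resize(p["image"][y:y+75,x:x+75,::-1],None,fx=k,fy=k,interpolation=cv2.INTER_CUBIC)
t,r,o=tool()
for d in range(0,160,40):
    u=(proj(p,t-r.apply([0,0,d/1e3]))[0]-[x-.5,y-.5])*k; cv2.circle(im,tuple(int(v) for v in u),3,(255,0,255),-1)
cv2.imwrite("pics/s6.png",im)
print(manip.mark_of(p,"roller")[:1])
E
```

```text
t 6.375 station mm [  86.  -155.5   82.2] axes in station
 [[-1.    -0.004  0.   ]
 [-0.004  1.    -0.   ]
 [-0.    -0.    -1.   ]] F [-0.22 -0.31 -0.12]
[{'at': [336.1, 206.4], 'score': 0.72}]
```

View pics/s6.png

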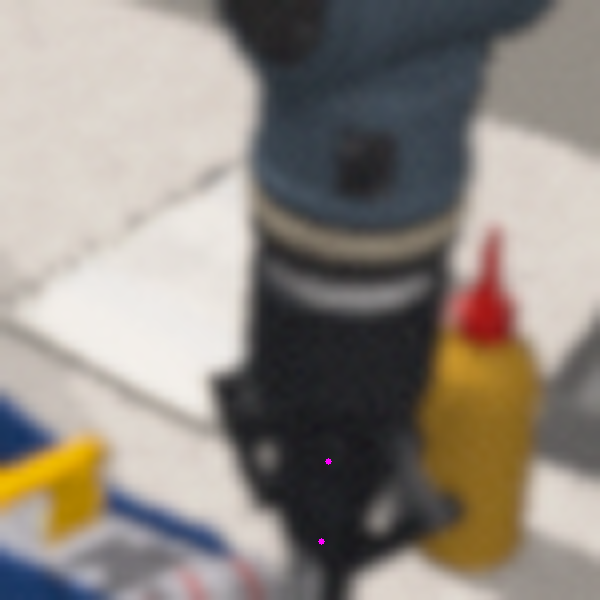

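```bash
python3 - <<'E'
from h import *
p=manip.get_image("scene"); g=p["image"].astype(int)
q0=cv2.imread("pics/scene0.png")[:,:,::-1].astype(int)
d=np.abs(g-q0).sum(2)
print("cols 340..358, rows 198..224: diff")
for r in range(198,225): print(r,d[r,340:360].tolist())
t=tool()[0]
print("tcp",proj(p,t),"infeed pt",proj(p,T([.085,-.155,.072])))
for s in range(0,50,6): print(s,proj(p,t+[0,0,s/1e3])[0].round(1))
E
```

```text
cols 340..358, rows 198..224: diff
198 [55, 54, 57, 47, 8, 118, 261, 356, 411, 454, 465, 468, 480, 500, 499, 485, 466, 443, 412, 339]
199 [21, 30, 26, 28, 7, 98, 226, 317, 376, 431, 453, 477, 481, 488, 486, 453, 402, 334, 270, 184]
200 [3, 7, 6, 6, 34, 122, 243, 309, 331, 374, 430, 475, 473, 464, 424, 350, 256, 172, 92, 28]
201 [11, 18, 20, 31, 70, 158, 254, 293, 277, 311, 384, 455, 468, 415, 311, 197, 94, 25, 21, 46]
202 [24, 26, 37, 41, 91, 160, 236, 271, 247, 277, 370, 438, 445, 338, 191, 52, 15, 53, 56, 66]
203 [31, 32, 41, 48, 72, 126, 191, 233, 248, 279, 377, 455, 417, 288, 118, 5, 52, 61, 69, 65]
204 [26, 39, 36, 41, 49, 54, 105, 170, 221, 286, 382, 448, 407, 261, 97, 23, 62, 72, 66, 71]
205 [17, 38, 32, 28, 17, 25, 38, 63, 145, 248, 374, 423, 361, 211, 50, 42, 72, 73, 64, 68]
206 [13, 31, 18, 25, 6, 30, 64, 57, 32, 163, 325, 344, 257, 120, 2, 58, 63, 68, 68, 65]
207 [1, 22, 16, 6, 8, 33, 65, 99, 77, 41, 185, 184, 114, 18, 49, 67, 67, 67, 65, 70]
208 [4, 14, 9, 7, 23, 38, 48, 74, 112, 65, 33, 51, 10, 43, 68, 64, 74, 66, 66, 69]
209 [13, 5, 10, 24, 33, 38, 49, 55, 74, 64, 35, 2
[... 834 characters left out ...]
1, 69, 72, 71, 65, 66, 68, 70, 68, 62, 64, 56, 42]
220 [40, 50, 60, 61, 68, 74, 64, 70, 68, 65, 70, 65, 68, 74, 66, 67, 59, 57, 51, 42]
221 [31, 40, 47, 55, 61, 71, 69, 69, 69, 68, 70, 69, 66, 62, 58, 56, 55, 40, 32, 32]
222 [32, 33, 36, 45, 52, 65, 65, 67, 68, 62, 67, 68, 65, 57, 47, 43, 38, 37, 30, 32]
223 [43, 35, 36, 39, 38, 47, 61, 60, 57, 62, 64, 61, 45, 52, 34, 35, 24, 22, 35, 40]
224 [46, 47, 37, 37, 38, 44, 42, 58, 63, 59, 51, 46, 35, 34, 35, 27, 30, 35, 36, 43]
tcp [[347.8004132  216.02672878]] infeed pt [[347.22052638 218.40450915]]
0 [347.8 216. ]
6 [347.9 214.7]
12 [348.1 213.3]
18 [348.2 211.9]
24 [348.3 210.5]
30 [348.5 209.1]
36 [348.6 207.7]
42 [348.7 206.3]
48 [348.9 204.9]
```

The finger's lower end sits right at the far guide's edge line (rows 204–207, cols 345–351), which doesn't tell me its depth. Contact will settle it, so I'll come down gently onto the infeed.

>>> arm_command:
  steps: "0 0 2 0 0 0; 0 0 4 0 0 0; 0 0 6 0 0 0; 0 0 8 0 0 0; 0 0 9 0 0 0; 0 0 10 0 0 0"

```text
time_s: 7.28
tcp_pos: [0.5592, -0.2524, 0.0722]
tcp_rot: [0.0, 0.158, 0.987, -0.0]
force: [0.6, 0.5, 0.1]
opening: -0.0002
grip_force: 0.0
```

>>> arm_command:
  steps: "0 0 1 0 0 0; 0 0 2 0 0 0; 0 0 3 0 0 0; 0 0 4 0 0 0"

```text
time_s: 7.78
tcp_pos: [0.5591, -0.2524, 0.0682]
tcp_rot: [-0.0, 0.158, 0.987, -0.0]
force: [-0.3, -0.0, -0.2]
opening: 0.0
grip_force: 0.0
```

```bash
python3 - <<'E'
from h import *
p=manip.get_image("scene"); x,y,k=290,170,8
im=cv2.resize(p["image"][y:y+60,x:x+90,::-1],None,fx=k,fy=k,interpolation=cv2.INTER_CUBIC)
u=(proj(p,tool()[0])[0]-[x-.5,y-.5])*k; cv2.circle(im,tuple(int(v) for v in u),3,(255,0,255),-1)
cv2.imwrite("pics/s7.png",im); print(u)
E
```

```text
[463.46734264 398.11819016]
```

View pics/s7.png

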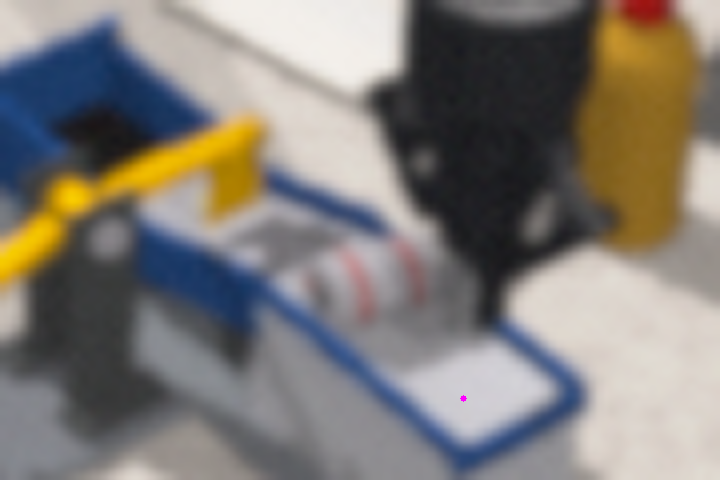

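The finger now overlaps the far guide in front of it, with its tip at about (350,211), so it is over the infeed but still higher than reported. I'll move back 8 mm and keep feeling downwards.

>>> arm_command:
  steps: "0 -4 0 0 0 0; 0 -8 2 0 0 0; 0 -8 4 0 0 0; 0 -8 6 0 0 0; 0 -8 8 0 0 0; 0 -8 10 0 0 0; 0 -8 11 0 0 0; 0 -8 12 0 0 0"

```text
time_s: 8.82
tcp_pos: [0.5567, -0.26, 0.0562]
tcp_rot: [0.0, 0.158, 0.987, -0.0]
force: [0.4, 0.3, 1.3]
opening: -0.0002
grip_force: 0.0
```

>>> arm_command:
  steps: "0 0 1 0 0 0; 0 0 2 0 0 0; 0 0 3 0 0 0; 0 0 4 0 0 0; 0 0 5 0 0 0; 0 0 6 0 0 0"

```text
time_s: 9.57
tcp_pos: [0.5566, -0.26, 0.0502]
tcp_rot: [-0.0, 0.158, 0.987, -0.0]
force: [-0.2, 0.3, 0.3]
opening: -0.0004
grip_force: 0.0
```

>>> arm_command:
  steps: "0 0 1 0 0 0; 0 0 2 0 0 0; 0 0 3 0 0 0; 0 0 4 0 0 0; 0 0 5 0 0 0; 0 0 6 0 0 0; 0 0 7 0 0 0; 0 0 8 0 0 0"

```text
time_s: 10.58
tcp_pos: [0.5566, -0.26, 0.0422]
tcp_rot: [-0.0, 0.158, 0.987, -0.0]
force: [-0.1, -0.0, 0.0]
opening: 0.0004
grip_force: 0.0
```

```bash
python3 - <<'E'
from h import *
st()
p=manip.get_image("scene"); g=p["image"].astype(int)
d=np.abs(g-cv2.imread("pics/scene0.png")[:,:,::-1]).sum(2)
for r in range(206,226): print(r,d[r,338:362].tolist())
print(proj(p,tool()[0]),manip.mark_of(p,"roller")[:1])
E
```

```text
t 10.575 station mm [  86.  -163.6   42.2] axes in station
 [[-1.    -0.004  0.   ]
 [-0.004  1.    -0.   ]
 [-0.    -0.    -1.   ]] F [-0.05 -0.05  0.01]
206 [24, 3, 26, 30, 26, 34, 46, 56, 89, 148, 244, 344, 411, 442, 466, 477, 471, 426, 325, 238, 230, 313, 401, 455]
207 [43, 19, 14, 21, 14, 18, 32, 59, 81, 108, 149, 226, 310, 371, 431, 470, 484, 450, 370, 302, 305, 369, 432, 455]
208 [40, 17, 4, 12, 20, 15, 30, 61, 107, 135, 117, 117, 191, 273, 362, 433, 481, 485, 453, 409, 403, 430, 435, 376]
209 [28, 5, 5, 13, 19, 22, 37, 66, 110, 131, 126, 112, 120, 172, 270, 364, 436, 461, 472, 460, 441, 394, 327, 246]
210 [28, 10, 8, 22, 18, 23, 26, 61, 97, 120, 133, 133, 130, 127, 183, 263, 356, 421, 449, 427, 357, 260, 157, 79]
211 [44, 16, 6, 6, 13, 27, 33, 59, 93, 103, 123, 134, 145, 170, 165, 196, 245, 309, 322, 267, 191, 99, 19, 29]
212 [47, 45, 18, 5, 12, 25, 28, 59, 87, 101, 115, 118, 166, 235, 250, 200, 158, 161, 151, 86, 33, 19, 47, 66]
213 [41, 49, 36, 28, 3, 13, 30, 50, 100, 133, 145, 151, 214, 321, 369, 298, 164, 68, 25, 12, 37, 53, 67, 61]
214 [45, 51, 41, 38, 17, 4, 23, 63, 136
[... 582 characters left out ...]
 8, 40, 48, 37, 32, 29]
220 [30, 39, 43, 42, 56, 65, 68, 68, 56, 39, 7, 40, 92, 118, 121, 116, 113, 84, 50, 15, 12, 16, 19, 30]
221 [43, 29, 31, 42, 46, 56, 63, 69, 69, 58, 33, 14, 60, 98, 118, 121, 110, 99, 79, 43, 5, 14, 26, 26]
222 [52, 41, 31, 44, 34, 45, 55, 62, 69, 66, 53, 26, 7, 51, 90, 96, 77, 73, 42, 13, 10, 24, 35, 46]
223 [45, 50, 44, 40, 40, 37, 39, 51, 59, 66, 60, 57, 39, 6, 33, 37, 26, 13, 4, 19, 27, 46, 43, 56]
224 [54, 53, 53, 48, 33, 44, 34, 42, 46, 65, 65, 60, 50, 29, 14, 17, 24, 25, 33, 35, 43, 44, 56, 57]
225 [43, 52, 49, 52, 46, 36, 40, 36, 42, 43, 45, 49, 40, 27, 32, 19, 28, 44, 44, 46, 37, 48, 52, 59]
[[348.48101381 226.27636581]] [{'at': [336.4, 208.4], 'score': 0.5}]
```

The finger's end now shows at rows 218–219, a little above the infeed surface (its projection is row ≈220). So the real tip is about 36 mm above the reported TCP, at z≈78 mm. That is a good height for pushing.

>>> arm_command:
  steps: "0 4 0 0 0 0; 0 10 0 0 0 0; 0 16 0 0 0 0; 0 22 0 0 0 0; 0 27 0 0 0 0; 0 32 0 0 0 0; 0 36 0 0 0 0; 0 40 0 0 0 0"

```text
time_s: 11.68
tcp_pos: [0.5692, -0.2219, 0.0423]
tcp_rot: [0.0, 0.158, 0.987, -0.0]
force: [0.3, 0.0, 0.2]
opening: -0.0001
grip_force: 0.0
```

```bash
python3 - <<'E'
from h import *
st()
p=manip.get_image("scene"); g=p["image"].astype(int)
print(manip.mark_of(p,"roller")[:1],manip.recognise(p,"roller")[:1])
p2=manip.get_image("top");print(manip.recognise(p2,"roller")[:1])
print([ (y,proj(p,T([.085,y/1e3,.088])).round(1).tolist()) for y in (-110,-100,-90,-80,-70)], proj(p,T([.085,-.018,.0745])),proj(p2,T([.085,-.018,.0745])))
E
```

```text
t 11.675 station mm [  85.9 -123.4   42.3] axes in station
 [[-1.    -0.003  0.   ]
 [-0.003  1.    -0.   ]
 [-0.    -0.    -1.   ]] F [0.29 0.11 0.23]
[{'at': [336.4, 203.6], 'score': 0.54}] []
[]
[(-110, [[338.7, 207.7]]), (-100, [[336.7, 206.1]]), (-90, [[334.8, 204.6]]), (-80, [[332.9, 203.1]]), (-70, [[331.1, 201.6]])] [[321.51391817 196.96843849]] [[331.50545    197.21941759]]
```

Continue pushing slowly.

>>> arm_command:
  steps: "0 4 0 0 0 0; 0 8 0 0 0 0; 0 12 0 0 0 0; 0 16 0 0 0 0; 0 20 0 0 0 0; 0 24 0 0 0 0; 0 28 0 0 0 0; 0 32 0 0 0 0"

```text
time_s: 12.92
tcp_pos: [0.5792, -0.1914, 0.0422]
tcp_rot: [0.0, 0.158, 0.987, -0.0]
force: [-0.6, -1.2, 1.2]
opening: 0.0001
grip_force: 0.5
```

```bash
cat >> h.py <<'E'
def look(n="scene"):
    p=manip.get_image(n); 
    for f in (manip.mark_of,manip.recognise):
        for d in f(p,"roller")[:2]: print(n,f.__name__,np.round(d["at"],1),round(d["score"],2))
    return p
E
python3 - <<'E'
from h import *
st(); p=look(); look("top")
im=p["image"][:,:,::-1]; cv2.imwrite("pics/s8.png",cv2.resize(im[170:230,290:380],None,fx=8,fy=8,interpolation=cv2.INTER_CUBIC))
E
```

```text
t 12.925 station mm [ 85.7 -91.3  42.2] axes in station
 [[-1.    -0.004  0.   ]
 [-0.004  1.    -0.   ]
 [-0.    -0.    -1.   ]] F [-0.2  -1.34  1.24]
scene call [331.4 200.5] 0.47
scene call [331.  203.8] 0.45
scene call [326.6 202.9] 0.54
top call [323.8 196.5] 0.6
top call [217.9 227.1] 0.45
top call [418.4 195.9] 0.33
```

View pics/s8.png

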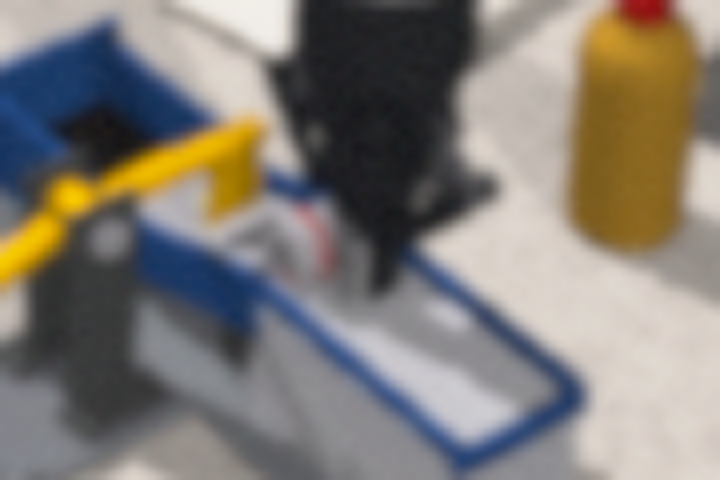

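The finger is in contact behind the roller (red band at about (330,200) in the full image), and the roller is just before the brow. I'll push on.

>>> arm_command:
  steps: "0 4 0 0 0 0; 0 8 0 0 0 0; 0 11 0 0 0 0; 0 14 0 0 0 0; 0 14 0 0 0 0; 0 14 0 0 0 0"

```text
time_s: 13.98
tcp_pos: [0.5835, -0.1783, 0.0422]
tcp_rot: [-0.0, 0.158, 0.987, -0.0]
force: [0.6, -0.3, -1.3]
opening: -0.0
grip_force: 0.0
```

```bash
cat >> h.py <<'E'
def red(p):
    h=p["image"].astype(int); m=(h[:,:,0]-h[:,:,1:].max(2)>25); m[:, :270]=0; m[:,365:]=0; m[:170]=0; m[230:]=0
    m&=~((h[:,:,1]-h[:,:,2])>30)
    ys,xs=np.nonzero(m); print("red",len(xs),(xs.mean().round(1),ys.mean().round(1),xs.min(),xs.max(),ys.min(),ys.max()) if len(xs) else "")
E
python3 - <<'E'
from h import *
st(); p=look(); red(p); p2=look("top"); red(p2)
E
```

```text
t 13.975 station mm [ 85.7 -77.5  42.2] axes in station
 [[-1.    -0.004  0.   ]
 [-0.004  1.    -0.   ]
 [-0.    -0.    -1.   ]] F [ 0.64 -0.06 -1.3 ]
scene call [372.2 184.4] 0.53
scene call [308.6 213.2] 0.19
red 11 (np.float64(321.4), np.float64(193.8), np.int64(317), np.int64(323), np.int64(185), np.int64(198))
top call [328.3 196.8] 0.67
top call [419.4 194.4] 0.35
top call [328.6 196. ] 0.41
red 3 (np.float64(329.7), np.float64(191.3), np.int64(329), np.int64(330), np.int64(191), np.int64(192))
```

The roller appears at the gate: (321,194) in scene and (328,196) in top, against predictions of (321.5,197) and (331.5,197). I'll retract upward, cross over to the pedal and check again.

>>> arm_command:
  steps: "0 -4 0 0 0 0; 0 -4 -15 0 0 0; 0 -4 -40 0 0 0; 0 -4 -65 0 0 0; 0 -4 -90 0 0 0; 20 5 -98 0 0 0; 55 20 -98 0 0 0; 90 35 -98 0 0 0"

```text
time_s: 15.28
tcp_pos: [0.5084, -0.1165, 0.1414]
tcp_rot: [0.001, 0.158, 0.987, -0.0]
force: [0.3, 0.3, -0.8]
opening: 0.0001
grip_force: 0.0
```

```bash
python3 - <<'E'
from h import *
st(); print(to(-92,0,80)); p=look(); red(p); p2=look("top"); red(p2)
for d in manip.mark_of(p,"pedal_pad")[:1]+manip.mark_of(p2,"pedal_pad")[:1]: print(d)
print(proj(p,T([-.099,0,.079])),proj(p2,T([-.099,0,.079])))
E
```

```text
t 15.275 station mm [ -5.1 -42.6 141.4] axes in station
 [[-1.    -0.003  0.001]
 [-0.003  1.     0.   ]
 [-0.001  0.    -1.   ]] F [ 0.15  0.38 -0.76]
[86.9 42.9 61.3]
scene call [319.7 196.8] 0.43
scene call [320.7 195.2] 0.56
red 11 (np.float64(322.9), np.float64(194.3), np.int64(320), np.int64(329), np.int64(192), np.int64(197))
top call [328.5 200.2] 0.44
top call [325.4 196.6] 0.35
top call [331.4 196. ] 0.61
red 5 (np.float64(331.2), np.float64(191.6), np.int64(329), np.int64(334), np.int64(191), np.int64(192))
{'at': [273.4, 209.6], 'score': 0.81}
{'at': [311.1, 247.9], 'score': 0.48}
[[274.91173013 213.89991446]] [[309.52272007 247.77209316]]
```

The roller rests at the gate in both views. Next I'll go over the pad and lower to just above it.

>>> arm_command:
  steps: "25 12 0 0 0 0; 55 27 0 0 0 0; 80 40 0 0 0 0; 87 43 0 0 0 0; 87 43 20 0 0 0; 87 43 45 0 0 0; 87 43 68 0 0 0; 87 43 80 0 0 0"

```text
time_s: 16.68
tcp_pos: [0.44, -0.0494, 0.0591]
tcp_rot: [-0.001, 0.158, 0.987, -0.0]
force: [0.3, -0.4, -1.1]
opening: 0.0002
grip_force: 0.0
```

>>> arm_command:
  steps: "0 0 3 0 0 0; 0 0 6 0 0 0; 0 0 9 0 0 0; 0 0 12 0 0 0; 0 0 15 0 0 0; 0 0 18 0 0 0; 0 0 21 0 0 0; 0 0 24 0 0 0"

```text
time_s: 17.68
tcp_pos: [0.4411, -0.0493, 0.0366]
tcp_rot: [0.001, 0.158, 0.987, -0.0]
force: [3.6, -2.2, 5.0]
opening: 0.0001
grip_force: 2.5
```

```bash
python3 - <<'E'
from h import *
st()
E
```

```text
t 17.675 station mm [-90.2  -0.1  36.6] axes in station
 [[-1.    -0.003  0.002]
 [-0.003  1.    -0.   ]
 [-0.002 -0.    -1.   ]] F [ 4.08 -0.96  4.99]
```

Contact with the pad is at TCP z≈40. I'll press on down.

>>> arm_command:
  steps: "-1 0 4 0 0 0; -3 0 8 0 0 0; -4 0 12 0 0 0; -5 0 16 0 0 0; -6 0 20 0 0 0; -7 0 24 0 0 0; -8 0 27 0 0 0; -8 0 29 0 0 0"

```text
time_s: 18.68
tcp_pos: [0.4505, -0.0519, 0.0085]
tcp_rot: [0.003, 0.158, 0.987, -0.0]
force: [4.9, -1.8, 14.0]
opening: 0.0001
grip_force: 6.2
```

>>> arm_command:
  steps: "0 0 1 0 0 0; 0 0 2 0 0 0; 0 0 3 0 0 0; 0 0 3 0 0 0"

```text
time_s: 19.18
tcp_pos: [0.4504, -0.0519, 0.0056]
tcp_rot: [0.003, 0.158, 0.987, 0.0]
force: [4.8, -1.5, 13.5]
opening: -0.0002
grip_force: 6.2
```

```bash
python3 - <<'E'
from h import *
st(); p=look(); red(p); p2=look("top"); red(p2)
print(proj(p,T([.085,.1,.042])),proj(p2,T([.085,.1,.042])))
E
```

```text
t 19.175 station mm [-80.5   0.4   5.6] axes in station
 [[-1.    -0.003  0.006]
 [-0.003  1.     0.001]
 [-0.006  0.001 -1.   ]] F [ 5.06  0.12 13.5 ]
scene call [297.1 185.4] 0.63
scene call [299. 186.] 0.41
red 12 (np.float64(299.2), np.float64(182.3), np.int64(296), np.int64(303), np.int64(179), np.int64(186))
top call [288.1 186.2] 0.41
red 5 (np.float64(291.0), np.float64(185.2), np.int64(289), np.int64(293), np.int64(181), np.int64(188))
[[301.90949541 187.92969666]] [[298.4855771  187.32551499]]
```

The roller is already in the bay, but the force has not jumped, so the stop has not been reached. I'll keep pressing until it rises.

>>> arm_command:
  steps: "0 0 1 0 0 0; 0 0 2 0 0 0; 0 0 3 0 0 0; 0 0 4 0 0 0; 0 0 4 0 0 0"

```text
time_s: 20.1
tcp_pos: [0.4517, -0.0522, 0.0036]
tcp_rot: [0.004, 0.158, 0.987, -0.0]
force: [-1.9, -2.7, 41.0]
opening: 0.0003
grip_force: 19.8
```

>>> arm_command:
  steps: "0 0 -1 0 0 0; 0 0 -1 0 0 0; 0 0 -1 0 0 0; 0 0 -1 0 0 0"

```text
time_s: 20.6
tcp_pos: [0.4514, -0.0521, 0.0039]
tcp_rot: [0.004, 0.158, 0.987, -0.0]
force: [2.0, -2.4, 30.6]
opening: -0.0002
grip_force: 14.9
```

The pedal is held at its stop. I'll release it smoothly and retract.

>>> arm_command:
  steps: "1 0 -5 0 0 0; 3 0 -11 0 0 0; 5 0 -18 0 0 0; 7 0 -26 0 0 0; 9 0 -34 0 0 0; 10 0 -44 0 0 0; 10 0 -62 0 0 0; 10 0 -85 0 0 0"

```text
time_s: 21.6
tcp_pos: [0.4376, -0.0484, 0.0868]
tcp_rot: [-0.0, 0.158, 0.987, -0.0]
force: [-0.6, -0.0, -0.1]
opening: 0.0002
grip_force: 0.0
```

>>> arm_command:
  steps: "0 0 -25 0 0 0; 20 0 -50 0 0 0; 50 0 -60 0 0 0; 75 0 -60 0 0 0; 90 0 -60 0 0 0; 90 0 -60 0 0 0"

```text
time_s: 22.35
tcp_pos: [0.3521, -0.0201, 0.1465]
tcp_rot: [0.0, 0.158, 0.987, -0.0]
force: [1.7, 0.6, 0.1]
opening: -0.0003
grip_force: 0.0
```

```bash
python3 - <<'E'
from h import *
st(); p=look(); red(p); p2=look("top"); red(p2)
for n,pp in(("scene",p),("top",p2)):
    for l in("pedal_pad","gate_edge"):
        for d in manip.mark_of(pp,l)[:1]: print(n,l,d)
print("pred pad up/down",proj(p,T([-.099,0,.079])),proj(p,T([-.08,0,.041])),"gate closed/open",proj(p,T([.085,0,.061])),proj(p,T([.085,0,.099])))
# compare rocker pixels with first picture
a=cv2.imread("pics/scene0.png")[:,:,::-1].astype(int)[170:230,262:325]; b=p["image"].astype(int)[170:230,262:325]
Y=lambda z:(z[:,:,0]-z[:,:,2]>70)
print("yellow before/now/common",Y(a).sum(),Y(b).sum(),(Y(a)&Y(b)).sum())
E
```

```text
t 22.35 station mm [-183.9   -0.5  146.5] axes in station
 [[-1.    -0.004  0.001]
 [-0.004  1.    -0.   ]
 [-0.001 -0.    -1.   ]] F [1.4  1.09 0.06]
scene call [321.5 191.6] 0.7
scene call [295.6 184.5] 0.45
scene call [298.  185.8] 0.49
scene call [370.5 184.5] 0.26
red 8 (np.float64(298.8), np.float64(181.8), np.int64(296), np.int64(303), np.int64(179), np.int64(185))
top call [289.8 185.6] 0.71
top call [289.2 184.5] 0.57
red 5 (np.float64(291.0), np.float64(185.2), np.int64(289), np.int64(293), np.int64(181), np.int64(188))
scene pedal_pad {'at': [275.1, 214.6], 'score': 0.76}
scene gate_edge {'at': [320.9, 191.9], 'score': 0.62}
top pedal_pad {'at': [310.4, 250.5], 'score': 0.56}
pred pad up/down [[274.91173013 213.89991446]] [[280.16988895 220.02710918]] gate closed/open [[318.28950586 197.3587318 ]] [[318.53582059 189.00484142]]
yellow before/now/common 281 284 281
```

The rocker pixels match the first picture, so the pedal is back up. The roller lies still in the bay and the arm is clear, so I'll hand in.

```bash
python3 -c "
from cell import manip; print(manip.close_job())"
```

```text
the job is handed in; nothing more can be done
None
```

Job handed in at about 22 s: the roller stopped at the closed gate, ran into the catch bay when the pedal was pressed down (force jumped to 41 N at the stop), and the pedal is back up with the arm clear; no verdict was returned.

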